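# Sort the mixed print-shop things into their trays

## Robot

A 6-joint arm with a two-finger parallel gripper is mounted at the origin on a cart in front of the work surface, level with it; the furniture and walls round the work are solid. World frame = base frame: x ahead of the robot, y to its left, z up, the work surface at z = 0. Lengths are in mm, angles in degrees, forces in N, time in s.
With the tool pointing down it reaches from about 375 to 825 mm from the base axis. Payload 5.5 kg.
Tool frame: the origin (TCP) lies midway between the tips of the shut fingers; the grasp point (between the pads) lies 19 mm behind it; z points along the fingers, y is the direction in which the jaws open and shut (so a half turn about z gives the same grasp; the last joint's range is limited). The gripper opens to 85 mm and grips with 20 to 120 N. Pads are 22 mm wide; open, the fingers measure 114 mm over their backs; the gripper's body (76 mm by 85 mm) begins 54 mm behind the grasp point. The pads swing forward as they close: fully open they stand 13 mm farther back than shut.
Start: joints at [-68.354, 17.962, -2.699, 69.339, 0, 90], TCP at [221.322, -557.684, 231.299] pointing down, gripper open.
Joint ranges: [-152.73, 152.73], [-39.44, 99.34], [-58.76, 71.6], [-118.89, 123.64], [-81.53, 83.1], [-180, 180]. Speed limits (degrees/s): [136.94, 136.94, 172.46, 180, 180, 180].

## Interface

Orientations are given as a 3x3 rotation matrix whose columns are the frame's x, y, z axes.
In Python, from workcell import get_obs, imaging, sign_off gives the robot as it stands. The module is installed in compiled form; this text tells all that it offers.
- The arm moves only by the tool drive_tool, never from a script. Its argument "targets" is a list of rows, each an object with "xyz": the shift along the world's x, y, z in units of 30 mm (1.0 is 30 mm), a list of three; "turn": the turn, a rotation vector about the world's x, y, z in degrees, a list of three; "gripper": the closure, from -1 (fully open) to 1 (shut), so that 0 is half open. In form: [{"xyz": [tx, ty, tz], "turn": [wx, wy, wz], "gripper": gripper}, ...]. A call has 1 to 12 rows; each row shifts and turns the pose as measured when the row begins; what a row does not reach is not made up. A row lasts 1/12 s, in which the tool goes at most 41.7 mm and 7.16 degrees, less where a joint would pass 70% of its speed; a pose out of reach is approached as far as the arm can. A call is refused whole if a number of a shift passes 1 or a number of a turn 7.16, either way. A call with a gripper value outside its range is refused whole. The fingers move at their own pace and stop on an object; "grip_force" is the grip in N (left out, the last holds). Time passes only in rows, so rows that do not move let the fingers close. It gives the time, the measured TCP pose, the force and the opening at its end, in the units of the state.
- get_obs(): the state, without advancing time (a new reading comes with each control period).
- imaging.get_image(name): name is "scene" or "top" or "wrist"; returns a dict with "frame" (384x512x3 uint8, red, green, blue), "fx", "fy", "cx", "cy" (pixels), "k1" (the pictures are not rectified: a ray, as slopes to the right and down, at radius r is drawn at 1 + k1 r^2 times it, then the intrinsics apply), "rvec" (rotation vector, rad) and "tvec" (3), from world to camera coordinates, as OpenCV has them. Camera axes: x right, y down, z forward; pixel columns grow to the right and rows downward; lengths in mm; the calibration is good to about 2 mm. A picture is of the moment at which its call begins. There is no depth.
- sign_off(): hands the job in, once; it reports no verdict.
The state is a dict: "clock": time; "joints": joint angles; "qvel": joint speeds; "joint_efforts": joint torques, N m; "ee_pos": TCP position; "tcp_rot": TCP orientation; "wrist_force": force on the tool from outside, world axes, zero at the start; "ft_torque": the same for the moment, N m; "opening": finger opening in mm.
Only numpy, scipy, OpenCV 4.12 (cv2) and the standard library are available. Lean on these libraries where they do the work, as an engineer would, in place of code of your own. Each camera call takes 0.05 s, during which the arm holds its last target. There are 200 camera calls.

## Task

Clear up the mixed things that stand in front of and beside the three trays: put the two wooden printing blocks that lie there (not the ones stored at the far left) into the wooden tray, the leather ink dabber into the red tray, and the black loupe and the brown dropper bottle into the blue tray. Each thing must stand or lie the way up it is now, flat on its tray's floor, not on a rim or on another thing. Set everything down, drop nothing, and let go of it all.

Things in the scene. Friction and masses are not known exactly. Their poses are not given: they have to be found in the camera images.
- block_red_mid (a point): wooden printing block, brown, with a dark red mark on its top face, 50 x 36 x 24 mm. It lies flat with the marked face up, in front of or beside the trays; similar blocks stored at the far left back are not part of the job. Origin: its centre, 11.5 mm above its underside; x along its 50 mm length, y across its 36 mm width, z up. Grip it across the 36 mm width (plain parallel sides, solid up to 23 mm); 30 g.
- block_dark_mid (a point): wooden printing block, brown, with a black mark on its top face, 50 x 40 x 24 mm. It lies flat with the marked face up, in front of or beside the trays; similar blocks stored at the far left back are not part of the job. Origin: its centre, 11.5 mm above its underside; x along its 50 mm length, y across its 40 mm width, z up. Grip it across the 40 mm width (plain parallel sides, solid up to 23 mm); 30 g.
- loupe_mid (a point): black round magnifier (loupe), slightly waisted, standing upright, 42 mm in diameter and 40 mm high, 60 g. Origin: its centre, 20 mm above its underside; z up along its axis. Grip it across its diameter at mid-height or above.
- bottle_mid (a point): small brown glass dropper bottle with a black cap, standing upright, body 34 mm in diameter, 78 mm high with the cap, 60 g, closed. Origin: its centre, 39 mm above its underside; z up along its axis. Grip it across its diameter, round the body at about mid-height.
- dabber_mid (a point): ink dabber standing on its dark leather pad (round, 66 mm in diameter, 33 mm high) with an upright light wooden knob above: neck 26 mm thick, knob 32 mm thick from 57 to 85 mm above its underside; 85 mm high in all, 140 g. Origin: its centre, 42.5 mm above its underside, on the upright axis; z up. Grip it by the knob.
- tray_wood: pale wooden shallow open tray, fixed to the bench, 140 x 94 mm outside, 132 x 86 mm inside, walls 4 mm thick and 10 mm high over the bench, floor 3 mm thick. Origin: centre of its underside, on the bench top; x along the 140 mm length, y along the 94 mm width, z up. Its long side runs within about 6 degrees of straight away from the robot; the three trays swap places. Place of the two wooden printing blocks, side by side or end to end.
- tray_red: red metal shallow open tray, fixed to the bench, 140 x 94 mm outside, 132 x 86 mm inside, walls 4 mm thick and 10 mm high over the bench, floor 3 mm thick. Origin: centre of its underside, on the bench top; x along the 140 mm length, y along the 94 mm width, z up. Its long side runs within about 6 degrees of straight away from the robot; the three trays swap places. Place of the ink dabber.
- tray_blue: blue metal shallow open tray, fixed to the bench, 140 x 94 mm outside, 132 x 86 mm inside, walls 4 mm thick and 10 mm high over the bench, floor 3 mm thick. Origin: centre of its underside, on the bench top; x along the 140 mm length, y along the 94 mm width, z up. Its long side runs within about 6 degrees of straight away from the robot; the three trays swap places. Place of the loupe and the dropper bottle.
There are look-alikes about, which are no part of the job. Leave any green or yellow look-alike of the part that bears loupe_mid alone.

How it is judged (in metres and radians):
At the end, for the whole second after the job is handed in: Each thing's centre lies in its own tray (within 48 to 56 mm of the tray's centre along its length, 30 to 34 mm across it), at its resting height on the tray floor (-5 to +4 mm), the way up it started within 5 degrees, at rest and released (x of block_red_mid in the frame of tray_wood between -0.048 and 0.048 m and y of block_red_mid in the frame of tray_wood between -0.03 and 0.03 m and z of block_red_mid in the frame of tray_wood between 0.0095 and 0.0185 m and angle between each of block_red_mid, block_dark_mid, dabber_mid, loupe_mid, bottle_mid's own z axis and vertical below 0.09 rad and linear speed of each of block_red, block_dark, dabber, loupe, bottle below 0.02 m/s and angular speed of each of block_red, block_dark, dabber, loupe, bottle below 0.2 rad/s and contact force between each of block_red, block_dark, dabber, loupe, bottle and the fingers below 0.05 N and x of block_dark_mid in the frame of tray_wood between -0.048 and 0.048 m and y of block_dark_mid in the frame of tray_wood between -0.03 and 0.03 m and z of block_dark_mid in the frame of tray_wood between 0.0095 and 0.0185 m and x of dabber_mid in the frame of tray_red between -0.052 and 0.052 m and y of dabber_mid in the frame of tray_red between -0.03 and 0.03 m and z of dabber_mid in the frame of tray_red between 0.0405 and 0.0495 m and x of loupe_mid in the frame of tray_blue between -0.052 and 0.052 m and y of loupe_mid in the frame of tray_blue between -0.032 and 0.032 m and z of loupe_mid in the frame of tray_blue between 0.018 and 0.027 m and x of bottle_mid in the frame of tray_blue between -0.056 and 0.056 m and y of bottle_mid in the frame of tray_blue between -0.034 and 0.034 m and z of bottle_mid in the frame of tray_blue between 0.037 and 0.046 m); the robot touches nothing.
It fails at once if the red-marked block is dropped: it falls free with its underside more than 35 mm above the bench (height (world z) of block_red_mid above 0.0465 m and contact force between block_red and anything else below 0.01 N).
It fails at once if the dark-marked block is dropped: it falls free with its underside more than 35 mm above the bench (height (world z) of block_dark_mid above 0.0465 m and contact force between block_dark and anything else below 0.01 N).
It fails at once if the dabber is dropped: it falls free with its underside more than 35 mm above the bench (height (world z) of dabber_mid above 0.0775 m and contact force between dabber and anything else below 0.01 N).
It fails at once if the loupe is dropped: it falls free with its underside more than 35 mm above the bench (height (world z) of loupe_mid above 0.055 m and contact force between loupe and anything else below 0.01 N).
It fails at once if the bottle is dropped: it falls free with its underside more than 35 mm above the bench (height (world z) of bottle_mid above 0.074 m and contact force between bottle and anything else below 0.01 N).
It also fails if it takes over 115 s, if anything falls off the work surface, if the arm or the gripper's body presses on something with over 40 N, if the wrist force passes 120 N, or if a joint passes its speed limit or range.

## Working session

There is one attempt and no reset: what is moved stays moved. The work goes in short steps, Python scripts to look and compute and a tool call to move; the robot and the scene stay as the last step left them, time stands still between calls to the robot, and variables do not carry over. Pictures are saved under pics/ and viewed, about 12 in all and at most 16, crops included, and the job is handed in when it is done.

Besides the shell and the picture viewer there is one more tool, called after "Request:" in YAML: its name, and indented under it one key for each argument. drive_tool: Moves the arm, as the interface text tells. Its arguments: {"type":"object","properties":{"targets":{"type":"array"},"grip_force":{"type":"number"}},"required":["targets"]}

```bash
mkdir -p pics; cat > h.py <<'E'
import numpy as np, cv2
from workcell import get_obs, imaging, sign_off
def snap(name,fn=None):
    d=imaging.get_image(name)
    if fn: cv2.imwrite('pics/'+fn,cv2.cvtColor(d['frame'],cv2.COLOR_RGB2BGR)); np.save('pics/'+fn[:-4]+'.npy',d,allow_pickle=True)
    return d
def load(fn): return np.load('pics/'+fn+'.npy',allow_pickle=True).item()
def ray(d,uv):
    p=np.array([(uv[0]-d['cx'])/d['fx'],(uv[1]-d['cy'])/d['fy']]); q=p.copy()
    for _ in range(20): q=p/(1+d['k1']*(q@q))
    R=cv2.Rodrigues(np.array(d['rvec'],float))[0]
    return -R.T@np.array(d['tvec'],float).ravel(), R.T@np.array([q[0],q[1],1.])
def onz(d,uv,z):
    c,v=ray(d,uv); return c+v*(z-c[2])/v[2]
def proj(d,P):
    R=cv2.Rodrigues(np.array(d['rvec'],float))[0]
    p=R@np.array(P,float)+np.array(d['tvec'],float).ravel(); q=p[:2]/p[2]; q=q*(1+d['k1']*(q@q))
    return np.array([q[0]*d['fx']+d['cx'],q[1]*d['fy']+d['cy']])
E
python3 - <<'E'
from h import *
o=get_obs();print({k:np.round(v,2) for k,v in o.items()})
for n in('top','scene'):
    d=snap(n,n+'0.png'); print(n,[np.round(d[k],3) for k in('fx','fy','cx','cy','k1')],ray(d,(256,192)))
a=[cv2.resize(cv2.imread(f'pics/{n}0.png'),(800,600)) for n in('top','scene')]
cv2.imwrite('pics/t0b.png',a[0])
E
```

```text
{'clock': np.float64(0.0), 'joints': array([-68.36,  18.  ,  -2.75,  69.34,   0.  ,  90.  ]), 'qvel': array([ 0.04, -0.09,  0.17, -0.06, -0.04,  0.01]), 'joint_efforts': array([ 0.000e+00, -5.396e+01,  3.398e+01,  2.000e-02, -0.000e+00,
        0.000e+00]), 'ee_pos': array([ 221.1 , -557.16,  230.46]), 'tcp_rot': array([[ 0.93,  0.37, -0.  ],
       [ 0.37, -0.93,  0.  ],
       [ 0.  , -0.  , -1.  ]]), 'wrist_force': array([ 0.46, -0.03, -0.17]), 'ft_torque': array([ 0.  , -0.01, -0.11]), 'opening': np.float64(85.37)}
top [np.float64(496.681), np.float64(496.681), np.float64(267.912), np.float64(185.382), np.float64(-0.107)] (array([ 334.90499604,  244.56449731, 1196.48717231]), array([ 0.12727737,  0.05020443, -0.99097568]))
scene [np.float64(392.356), np.float64(392.356), np.float64(251.343), np.float64(192.689), np.float64(0.039)] (array([-190.84314654,  680.54072737,  518.88431515]), array([ 0.74782501, -0.4550192 , -0.48358994]))
```

View pics/t0b.png

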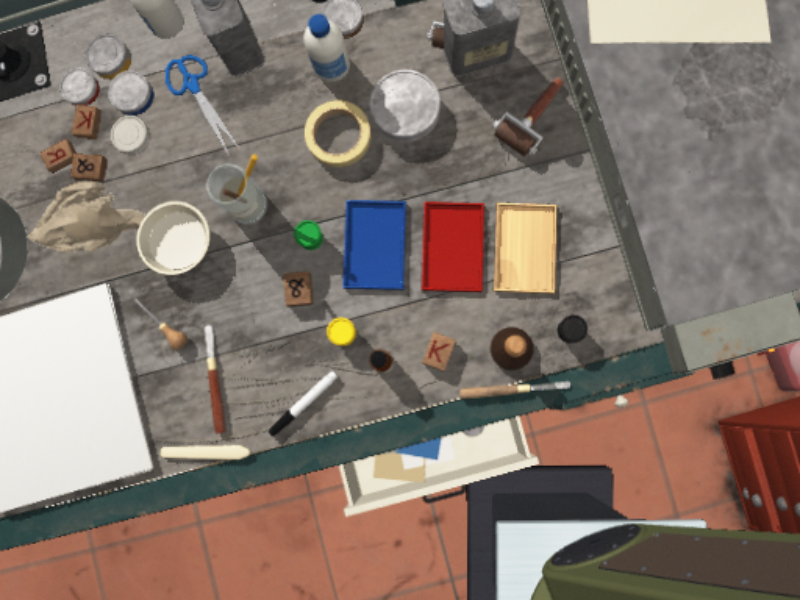

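View pics/scene0.png

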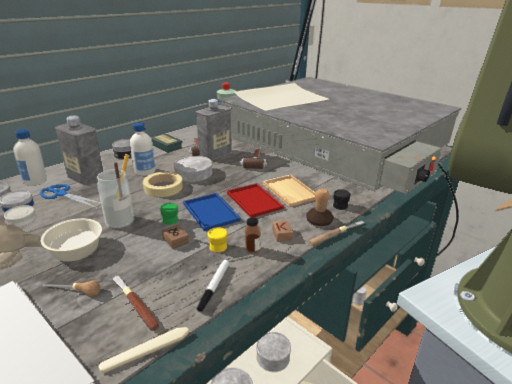

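The top view (800x600 scale) shows the blue tray at (376,245), the red tray at (454,247) and the wooden tray at (526,248). The targets are the black-marked block (298,289), red-marked block (438,351), bottle (380,360), dabber (513,347) and black loupe (572,328). The look-alikes are a green loupe (308,235), a yellow loupe (341,331), and stored blocks at (85,120), (58,155) and (88,166). The targets fit because they are the ones in front of or beside the trays, and the loupe is the only black one.

```bash
cat > m.py <<'E'
from h import *
d=load('top0'); f=d['frame']; hsv=cv2.cvtColor(f,cv2.COLOR_RGB2HSV); S=512/800
def comp(mask,uv,r):
    m=np.zeros(mask.shape,np.uint8); u,v=int(uv[0]*S),int(uv[1]*S)
    m[v-r:v+r,u-r:u+r]=mask[v-r:v+r,u-r:u+r]
    m=cv2.morphologyEx(m,cv2.MORPH_OPEN,np.ones((3,3)))
    cs,_=cv2.findContours(m,cv2.RETR_EXTERNAL,cv2.CHAIN_APPROX_NONE)
    return max(cs,key=cv2.contourArea)
H,s,V=[hsv[...,i].astype(int) for i in range(3)]
vis=f.copy()
def rect(name,mask,uv,r,z):
    c=comp((mask*255).astype(np.uint8),uv,r); cv2.drawContours(vis,[c],-1,(0,255,0),1)
    w=np.array([onz(d,p[0],z)[:2] for p in c],np.float32)
    R=cv2.minAreaRect(w); print(name,np.round(R[0],1),np.round(R[1],1),round(R[2],1))
rect('blue',(H>100)&(H<130)&(s>140),(376,245),42,8)
rect('red',((H<6)|(H>174))&(s>180)&(V>60),(454,247),42,8)
rect('wood',(H>8)&(H<28)&(s>50)&(V>140),(526,248),42,8)
rect('blk_dark',(H<18)&(s>75)&(V>50),(298,289),16,24)
rect('blk_red',((H<18)|(H>170))&(s>75)&(V>50),(438,351),18,24)
rect('loupe',(V<48),(572,328),14,40)
rect('bottle',(V<48),(380,360),12,78)
rect('knob',(H>5)&(H<20)&(s>90)&(V>125),(513,347),16,75)
a=[]
for x,y in((298,289),(438,351),(380,360),(513,347),(572,328)):
    u,v=int(x*S),int(y*S); a.append(cv2.resize(np.hstack([q[v-25:v+25,u-25:u+25] for q in(f,vis)]),None,fx=4,fy=4))
a.append(cv2.resize(vis[110:200,200:370],(400,200)))
cv2.imwrite('pics/crop1.png',cv2.cvtColor(np.vstack([np.hstack(a[:2]),np.hstack(a[2:4]),np.hstack(a[4:])]),cv2.COLOR_RGB2BGR))
E
python3 m.py
```

```text
blue [576.7 345.6] [ 93.2 140.2] 88.2
red [572.5 222.7] [ 92.2 139.6] 87.9
wood [570.2 111. ] [ 94.7 139.5] 88.3
blk_dark [504.7 461.6] [51.3 41.2] 1.3
blk_red [407.8 246.1] [36.7 50.3] 69.1
loupe [437.2  49. ] [38.5 37.6] 27.6
bottle [392.5 333.9] [22.6 20.3] 0.1
knob [414.2 136.5] [27.2 22.6] 89.6
```

View pics/crop1.png

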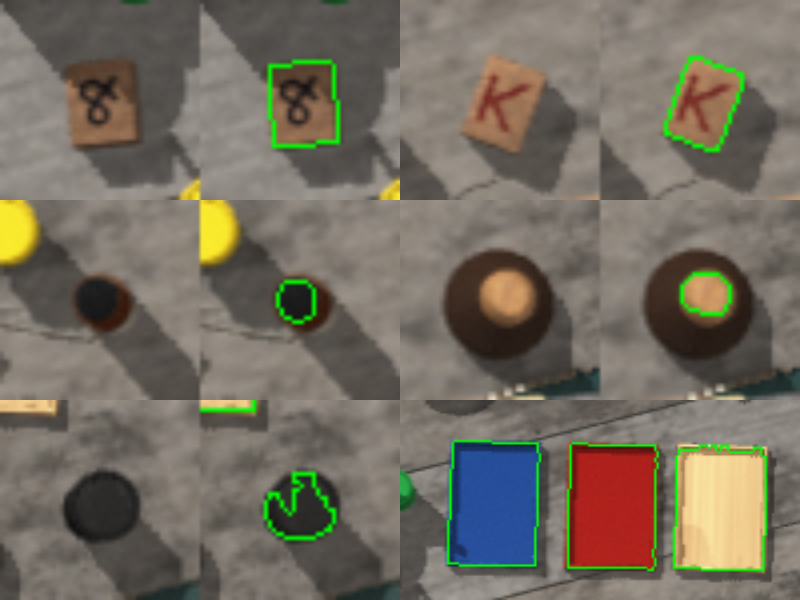

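```bash
python3 - <<'E'
from h import *
d=load('top0')
for n,uv,z in(('loupe',(366.5,210.75),38),('knob',(330,221.25),71),('pad',(327.5,222.75),20),('cap',(242.25,229.75),76),('boxedge a',(416,211),0),('boxedge a z200',(416,211),200),('boxedge b',(378,109),0),('yellow',(341*.64,331*.64),38),('green',(308*.64,235*.64),38),('brushend',(365,246),5),('tableedge',(330,255),0)):
    print(n,np.round(onz(d,uv,z),1))
s=load('scene0'); print('box near corner on bench/plus',onz(s,(384,183),0))
E
```

```text
loupe [437.8  44.8  38. ]
knob [411.6 133.9  71. ]
pad [411.6 134.9  20. ]
cap [393.1 332.4  76. ]
boxedge a [439.6 -82.3   0. ]
boxedge a z200 [422.1 -27.6 200. ]
boxedge b [695.2   1.1  -0. ]
yellow [437.3 392.   38. ]
green [585.  444.6  38. ]
brushend [356.5  44.9   5. ]
tableedge [335.8 128.3   0. ]
box near corner on bench/plus [ 479.10736174 -155.05297668    0.        ]
```

Request:
drive_tool:
  targets:
    - {"xyz":[0,0,1],"turn":[0,0,-7],"gripper":-0.4}
    - {"xyz":[0,0,1],"turn":[0,0,-7],"gripper":-0.4}
    - {"xyz":[0,0,1],"turn":[0,0,-7],"gripper":-0.4}
    - {"xyz":[0,1,1],"turn":[0,0,-2],"gripper":-0.4}
    - {"xyz":[0,1,0],"turn":[0,0,0],"gripper":-0.4}
    - {"xyz":[0,1,0],"turn":[0,0,0],"gripper":-0.4}
  grip_force: 40

```text
clock: 0.6
ee_pos: [219.4, -466.1, 346.4]
tcp_rot: [[0.999, -0.045, -0.001], [-0.045, -0.999, 0.014], [-0.002, -0.014, -1.0]]
wrist_force: [0.5, 1.3, -0.4]
opening: 59.5
```

Request:
drive_tool:
  targets:
    - {"xyz":[0.6,0.9,0],"turn":[0,0,0],"gripper":-0.4}
    - {"xyz":[0.6,0.9,0],"turn":[0,0,0],"gripper":-0.4}
    - {"xyz":[0.6,0.9,0],"turn":[0,0,0],"gripper":-0.4}
    - {"xyz":[0.6,0.9,0],"turn":[0,0,0],"gripper":-0.4}
    - {"xyz":[0.6,0.9,0],"turn":[0,0,0],"gripper":-0.4}
    - {"xyz":[0.6,0.9,0],"turn":[0,0,0],"gripper":-0.4}
    - {"xyz":[0.6,1,0],"turn":[0,0,0],"gripper":-0.4}
    - {"xyz":[0.6,1,0],"turn":[0,0,0],"gripper":-0.4}
    - {"xyz":[0.6,1,0],"turn":[0,0,0],"gripper":-0.4}
    - {"xyz":[0.6,1,0],"turn":[0,0,0],"gripper":-0.4}
    - {"xyz":[0.3,1,0],"turn":[0,0,0],"gripper":-0.4}
    - {"xyz":[0,1,0],"turn":[0,0,0],"gripper":-0.4}

```text
clock: 1.6
ee_pos: [410.7, -106.2, 345.0]
tcp_rot: [[0.999, -0.054, -0.003], [-0.054, -0.998, 0.014], [-0.004, -0.014, -1.0]]
wrist_force: [0.1, -0.4, 1.1]
opening: 59.7
```

Request:
drive_tool:
  targets:
    - {"xyz":[0,1,0],"turn":[0,0,0],"gripper":-0.4}
    - {"xyz":[0,1,0],"turn":[0,0,0],"gripper":-0.4}
    - {"xyz":[0,1,0],"turn":[0,0,0],"gripper":-0.4}
    - {"xyz":[0,1,-0.5],"turn":[0,0,0],"gripper":-0.4}
    - {"xyz":[0,1,-0.5],"turn":[0,0,0],"gripper":-0.4}
    - {"xyz":[0,1,-1],"turn":[0,0,0],"gripper":-0.4}
    - {"xyz":[0,1,-1],"turn":[0,0,0],"gripper":-0.4}
    - {"xyz":[0,0,-0.5],"turn":[0,0,0],"gripper":-0.4}
    - {"xyz":[0,0,0],"turn":[0,0,0],"gripper":-0.4}

```text
clock: 2.35
ee_pos: [408.8, 46.4, 237.3]
tcp_rot: [[0.999, 0.049, -0.008], [0.049, -0.996, 0.08], [-0.004, -0.08, -0.997]]
wrist_force: [-0.9, -0.3, 0.1]
opening: 59.8
```

```bash
cat > g.py <<'E'
import sys
from h import *
from scipy.spatial.transform import Rotation as Ro
o=get_obs(); x,y,z,yaw=map(float,sys.argv[1:5]); a=np.radians(yaw)
yv=np.array([np.cos(a),np.sin(a),0]); zv=np.array([0,0,-1.]); R=np.c_[np.cross(yv,zv),yv,zv]
print('units',np.round((np.array([x,y,z])-o['ee_pos'])/30,2),'turn',np.round(Ro.from_matrix(R@np.array(o['tcp_rot']).T).as_rotvec(degrees=True),1),'j',np.round(o['joints'],0),'F',np.round(o['wrist_force'],1),'open',round(float(o['opening']),1))
E
python3 g.py 411 134 110 -91.8
```

```text
units [ 0.07  2.92 -4.24] turn [-4.6 -0.3 -4.6] j [  3.  -2. -26.  67.   5. 180.] F [-0.9 -0.3  0.1] open 59.8
```

Request:
drive_tool:
  targets:
    - {"xyz":[0,0.5,0],"turn":[-1.5,-0.3,7],"gripper":-0.4}
    - {"xyz":[0,0.5,0],"turn":[-1.5,0,7],"gripper":-0.4}
    - {"xyz":[0,0.5,0],"turn":[-1.5,0,7],"gripper":-0.4}
    - {"xyz":[0,0.5,0],"turn":[0,0,7.1],"gripper":-0.4}
    - {"xyz":[0,0.5,0],"turn":[0,0,7.1],"gripper":-0.4}
    - {"xyz":[0,0.4,0],"turn":[0,0,7.1],"gripper":-0.4}
    - {"xyz":[0,0,0],"turn":[0,0,7.1],"gripper":-0.4}
    - {"xyz":[0,0,0],"turn":[0,0,7.1],"gripper":-0.4}
    - {"xyz":[0,0,0],"turn":[0,0,7.1],"gripper":-0.4}
    - {"xyz":[0,0,0],"turn":[0,0,7.1],"gripper":-0.4}
    - {"xyz":[0,0,0],"turn":[0,0,7.1],"gripper":-0.4}
    - {"xyz":[0,0,0],"turn":[0,0,7.1],"gripper":-0.4}

```text
clock: 3.35
ee_pos: [410.1, 136.4, 245.4]
tcp_rot: [[0.028, 1.0, 0.003], [0.999, -0.028, -0.018], [-0.018, 0.003, -1.0]]
wrist_force: [-0.2, 0.9, 0.2]
opening: 59.7
```

Request:
drive_tool:
  targets:
    - {"xyz":[0,0,0],"turn":[0,0,7.1],"gripper":-0.4}
    - {"xyz":[0,0,0],"turn":[0,0,7.1],"gripper":-0.4}
    - {"xyz":[0,0,0],"turn":[0,0,7.1],"gripper":-0.4}
    - {"xyz":[0,0,0],"turn":[0,0,7.1],"gripper":-0.4}
    - {"xyz":[0,0,0],"turn":[0,0,7.1],"gripper":-0.4}
    - {"xyz":[0,0,0],"turn":[0,0,7.1],"gripper":-0.4}
    - {"xyz":[0,0,0],"turn":[0,0,7.1],"gripper":-0.4}
    - {"xyz":[0,0,0],"turn":[0,0,7.1],"gripper":-0.4}
    - {"xyz":[0,0,0],"turn":[0,0,7.1],"gripper":-0.4}
    - {"xyz":[0,0,0],"turn":[0,0,7.1],"gripper":-0.4}
    - {"xyz":[0,0,0],"turn":[0,0,7.1],"gripper":-0.4}
    - {"xyz":[0,0,0],"turn":[0,0,7.1],"gripper":-0.4}

```text
clock: 4.35
ee_pos: [414.0, 134.6, 257.6]
tcp_rot: [[-0.995, 0.099, 0.023], [0.099, 0.995, 0.007], [-0.022, 0.009, -1.0]]
wrist_force: [0.0, -0.8, -0.4]
opening: 59.8
```

```bash
python3 g.py 411 134 110 88.2; python3 -c "
from h import *
snap('wrist','w1.png')"
```

```text
units [-0.1  -0.02 -4.92] turn [-0.4  1.3  3.9] j [ 18.  -2. -22.  68.  -0.  24.] F [ 0.  -0.8 -0.4] open 59.8
```

View pics/w1.png

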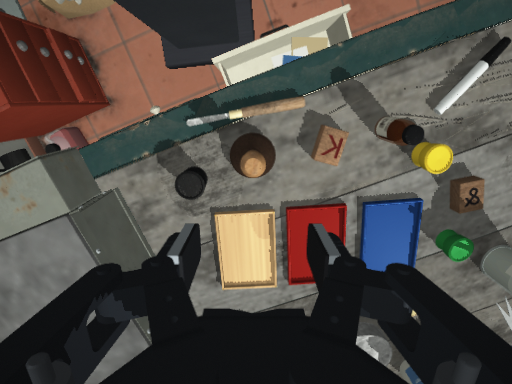

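The wrist view confirms the layout: loupe (191,182), dabber (252,155), red block (331,145), bottle cap (412,134) and dark block (467,195), with the trays below them. I'll check positions against the top view.

```bash
python3 - <<'E'
from h import *
d=load('w1')
for n,uv,z in(('loupe top',(191.5,179),40),('knob',(254,163),74),('pad',(252,154),18),('cap',(413,135),74),('red',(331.5,143),24),('dark',(468,192),24),('wood',(246,249),8),('red',(316,244),8),('blue',(391,237),8)): print(n,np.round(onz(d,uv,z),1))
E
```

```text
loupe top [432.3  51.2  40. ]
knob [411.5 138.6  74. ]
pad [410.3 136.6  18. ]
cap [395.8 333.4  74. ]
red [404.7 247.7  24. ]
dark [498.1 457.1  24. ]
wood [565.5 111.4   8. ]
red [568.5 225.    8. ]
blue [569.7 348.4   8. ]
```

Request:
drive_tool:
  targets:
    - {"xyz":[-0.1,0,-0.7],"turn":[0,0,3.5],"gripper":-0.4}
    - {"xyz":[0,0,-1],"turn":[0,0,0],"gripper":-0.4}
    - {"xyz":[0,0,-1],"turn":[0,0,0],"gripper":-0.4}
    - {"xyz":[0,0,-1],"turn":[0,0,0],"gripper":-0.4}
    - {"xyz":[0,0,-0.9],"turn":[0,0,0],"gripper":-0.4}
    - {"xyz":[0,0,0],"turn":[0,0,0],"gripper":-0.4}

```text
clock: 4.9
ee_pos: [415.5, 134.6, 122.5]
tcp_rot: [[-0.998, 0.048, 0.034], [0.049, 0.999, 0.012], [-0.034, 0.013, -0.999]]
wrist_force: [-1.2, -0.5, 0.2]
opening: 60.0
```

```bash
python3 g.py 411 134 52 88.2
```

```text
units [-0.15 -0.02 -2.35] turn [-0.7  2.   1. ] j [ 18.   3. -36.  49.   0.  21.] F [-1.2 -0.5  0.2] open 60.0
```

Request:
drive_tool:
  targets:
    - {"xyz":[-0.15,0.05,-0.6],"turn":[-0.7,2,1],"gripper":-0.4}
    - {"xyz":[0,0,-0.7],"turn":[0,0,0],"gripper":-0.4}
    - {"xyz":[0,0,-0.7],"turn":[0,0,0],"gripper":-0.4}
    - {"xyz":[0,0,-0.45],"turn":[0,0,0],"gripper":-0.4}
    - {"xyz":[0,0,0],"turn":[0,0,0],"gripper":-0.4}

```text
clock: 5.32
ee_pos: [415.6, 136.9, 53.7]
tcp_rot: [[-0.999, 0.042, 0.003], [0.042, 0.999, 0.001], [-0.003, 0.001, -1.0]]
wrist_force: [0.0, -0.9, -0.5]
opening: 59.8
```

```bash
python3 g.py 411 135 49 88.2; python3 -c "
from h import *
snap('wrist','w2.png')"
```

```text
units [-0.15 -0.06 -0.16] turn [-0.   0.2  0.6] j [ 18.  10. -39.  41.  -0.  21.] F [ 0.  -0.9 -0.5] open 59.8
```

View pics/w2.png

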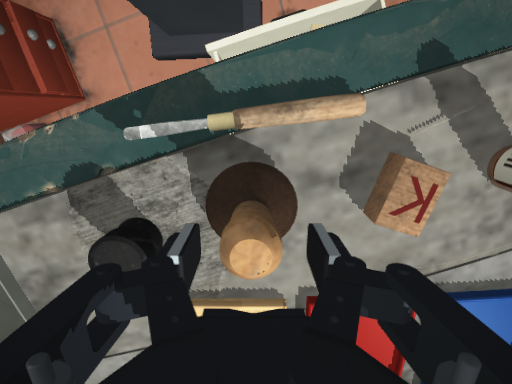

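The wrist view shows the knob top at (252,262), midway between the fingertips at columns 182 and 325. Now I shift x by -4 mm, go down and close.

Request:
drive_tool:
  targets:
    - {"xyz":[-0.13,-0.03,-0.13],"turn":[0,0,0.6],"gripper":-0.4}
    - {"xyz":[0,0,0],"turn":[0,0,0],"gripper":0.2}
    - {"xyz":[0,0,0],"turn":[0,0,0],"gripper":0.6}
    - {"xyz":[0,0,0],"turn":[0,0,0],"gripper":0.6}
    - {"xyz":[0,0,0],"turn":[0,0,0],"gripper":0.6}
    - {"xyz":[0,0,0],"turn":[0,0,0],"gripper":0.6}
    - {"xyz":[0,0,0],"turn":[0,0,0],"gripper":0.6}
  grip_force: 40

```text
clock: 5.95
ee_pos: [416.9, 137.5, 57.6]
tcp_rot: [[-0.999, 0.034, 0.013], [0.034, 0.999, 0.004], [-0.013, 0.004, -1.0]]
wrist_force: [0.4, 0.1, -2.1]
opening: 28.8
```

```bash
python3 g.py 600 223 53 88.2; python3 -c "
from h import *
d=load('w2');print(onz(d,(252,262),85),onz(d,(252,205),16))"
```

```text
units [ 6.1   2.85 -0.15] turn [-0.2  0.8  0.1] j [ 18.   9. -39.  41.  -0.  20.] F [ 0.4  0.1 -2.1] open 28.8
[413.57535247 137.24937711  85.        ] [410.79170594 137.21354433  16.        ]
```

The arm drifted up about 1 mm per row, so the grip sits high on the knob. I'll open, lower, and close again with compensation.

Request:
drive_tool:
  targets:
    - {"xyz":[0,0,0],"turn":[0,0,0],"gripper":0}
    - {"xyz":[0,0,-0.03],"turn":[0,0,0],"gripper":-0.3}
    - {"xyz":[-0.1,0,-0.3],"turn":[0,0.8,0],"gripper":-0.3}
    - {"xyz":[-0.1,0,-0.3],"turn":[0,0,0],"gripper":0}
    - {"xyz":[-0.02,0,-0.03],"turn":[0,0,0],"gripper":0.6}
    - {"xyz":[-0.02,0,-0.03],"turn":[0,0,0],"gripper":0.6}
    - {"xyz":[-0.02,0,-0.03],"turn":[0,0,0],"gripper":0.6}
    - {"xyz":[-0.02,0,-0.03],"turn":[0,0,0],"gripper":0.6}
    - {"xyz":[-0.02,0,-0.03],"turn":[0,0,0],"gripper":0.6}

```text
clock: 6.7
ee_pos: [413.6, 137.7, 36.8]
tcp_rot: [[-0.999, 0.035, 0.01], [0.035, 0.999, 0.002], [-0.009, 0.003, -1.0]]
wrist_force: [-3.4, -3.0, 13.3]
opening: 28.9
```

```bash
python3 g.py 600 223 53 88.2
```

```text
units [6.21 2.84 0.54] turn [-0.1  0.5  0.2] j [ 18.  11. -41.  38.  -0.  20.] F [-3.4 -3.  13.3] open 28.9
```

Request:
drive_tool:
  targets:
    - {"xyz":[0,0,0],"turn":[0,0,0],"gripper":0}
    - {"xyz":[-0.05,0,0.28],"turn":[0,0.5,0],"gripper":0}
    - {"xyz":[0,0,-0.02],"turn":[0,0,0],"gripper":0}
    - {"xyz":[0,0,-0.02],"turn":[0,0,0],"gripper":0.6}
    - {"xyz":[0,0,-0.02],"turn":[0,0,0],"gripper":0.6}
    - {"xyz":[0,0,-0.02],"turn":[0,0,0],"gripper":0.6}
    - {"xyz":[0,0,-0.02],"turn":[0,0,0],"gripper":0.6}

```text
clock: 7.28
ee_pos: [414.5, 137.4, 43.4]
tcp_rot: [[-0.999, 0.035, 0.006], [0.035, 0.999, 0.001], [-0.006, 0.001, -1.0]]
wrist_force: [-3.3, -2.3, 14.2]
opening: 28.7
```

```bash
python3 g.py 600 223 53 88.2
```

```text
units [6.18 2.85 0.32] turn [-0.   0.3  0.2] j [ 18.  10. -40.  40.  -0.  20.] F [-3.3 -2.3 14.2] open 28.7
```

Request:
drive_tool:
  targets:
    - {"xyz":[0,0,0.3],"turn":[0,0,0],"gripper":0.6}
    - {"xyz":[0,0,0.5],"turn":[0,0,0],"gripper":0.6}
    - {"xyz":[0.6,0.1,0.1],"turn":[0,0,0],"gripper":0.6}
    - {"xyz":[0.8,0.3,0],"turn":[0,0,0],"gripper":0.6}
    - {"xyz":[0.8,0.4,0],"turn":[0,0,0],"gripper":0.6}
    - {"xyz":[0.8,0.4,0],"turn":[0,0,0],"gripper":0.6}
    - {"xyz":[0.8,0.5,0],"turn":[0,0,0],"gripper":0.6}
    - {"xyz":[0.8,0.5,0],"turn":[0,0,0],"gripper":0.6}
    - {"xyz":[0.8,0.4,0],"turn":[0,0,0],"gripper":0.6}
    - {"xyz":[0.5,0.2,0],"turn":[0,0,0],"gripper":0.6}
    - {"xyz":[0,0,0],"turn":[0,0,0],"gripper":0.6}

```text
clock: 8.2
ee_pos: [591.1, 222.9, 65.8]
tcp_rot: [[-0.999, 0.035, -0.006], [0.035, 0.999, -0.003], [0.006, -0.003, -1.0]]
wrist_force: [-0.1, -0.6, -1.9]
opening: 29.2
```

```bash
python3 g.py 596 223 47 88.2; python3 -c "
from h import *
snap('top','t2.png');snap('wrist','w3.png')
a=[cv2.imread('pics/t2.png')[80:272,180:436],cv2.imread('pics/w3.png')]
cv2.imwrite('pics/c2.png',np.vstack([cv2.resize(a[0],(400,300)),cv2.resize(a[1],(400,300))]))"
```

```text
units [ 0.16  0.   -0.63] turn [ 0.2 -0.4  0.2] j [ 21.  28. -11.  52.  -0.  23.] F [-0.1 -0.6 -1.9] open 29.2
```

View pics/c2.png

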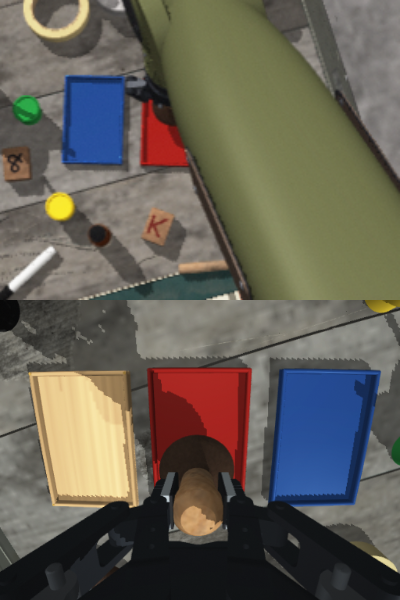

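The dabber hangs upright over the far half of the red tray and is centred across it. I'm lowering it.

```bash
python3 - <<'E'
from h import *
d=load('w3')
for n,c in(('blue',[(280,369),(380,372),(357,506),(267,502)]),('wood',[(28,373),(132,371),(138,505),(53,505)]),('rednear',[(148,368),(252,368)]),('pad',[(197,462)])):
    w=np.array([onz(d,(x*1.28,(y-300)*1.28),10 if n!='pad' else 42)[:2] for x,y in c]); print(n,np.round(w,0).tolist(),np.round(w.mean(0),1))
E
```

```text
blue [[507.0, 299.0], [511.0, 394.0], [649.0, 394.0], [639.0, 294.0]] [576.8 345.1]
wood [[501.0, 70.0], [505.0, 167.0], [638.0, 158.0], [637.0, 64.0]] [570.2 114.8]
rednear [[503.0, 182.0], [506.0, 274.0]] [504.5 227.8]
pad [[581.0, 223.0]] [580.7 222.6]
```

Request:
drive_tool:
  targets:
    - {"xyz":[0.05,0,-0.3],"turn":[0,-0.4,0],"gripper":0.6}
    - {"xyz":[0,0,-0.2],"turn":[0,0,0],"gripper":0.6}
    - {"xyz":[0,0,-0.08],"turn":[0,0,0],"gripper":0.6}
    - {"xyz":[0,0,0],"turn":[0,0,0],"gripper":0.6}

```text
clock: 8.63
ee_pos: [584.1, 219.3, 46.7]
tcp_rot: [[-0.999, 0.036, -0.008], [0.036, 0.999, -0.006], [0.007, -0.006, -1.0]]
wrist_force: [1.1, 0.5, -0.3]
opening: 28.8
```

Request:
drive_tool:
  targets:
    - {"xyz":[0.15,0.05,-0.03],"turn":[0.3,-0.4,0],"gripper":0.6}
    - {"xyz":[0,0,-0.05],"turn":[0,0,0],"gripper":0.6}
    - {"xyz":[0,0,0],"turn":[0,0,0],"gripper":0.6}

```text
clock: 8.88
ee_pos: [588.4, 219.1, 47.1]
tcp_rot: [[-0.999, 0.037, 0.002], [0.037, 0.999, -0.002], [-0.002, -0.002, -1.0]]
wrist_force: [-0.4, -0.8, -1.8]
opening: 28.5
```

Request:
drive_tool:
  targets:
    - {"xyz":[0,0.03,-0.06],"turn":[0,0,0],"gripper":0.6}
    - {"xyz":[0,0,-0.06],"turn":[0,0,0],"gripper":0.6}
    - {"xyz":[0,0,-0.04],"turn":[0,0,0],"gripper":0.6}

```text
clock: 9.13
ee_pos: [590.5, 219.4, 46.5]
tcp_rot: [[-0.999, 0.038, 0.007], [0.038, 0.999, -0.003], [-0.008, -0.002, -1.0]]
wrist_force: [-2.6, -1.7, 5.2]
opening: 28.8
```

Request:
drive_tool:
  targets:
    - {"xyz":[0,0,0],"turn":[0,0,0],"gripper":0}
    - {"xyz":[0,0,0],"turn":[0,0,0],"gripper":-0.4}
    - {"xyz":[0,0,0],"turn":[0,0,0],"gripper":-0.4}
    - {"xyz":[0,0,0.3],"turn":[0,-0.4,0],"gripper":-0.4}
    - {"xyz":[0,0,1],"turn":[0,0,0],"gripper":-0.4}
    - {"xyz":[0,0,1],"turn":[0,0,0],"gripper":-0.4}
    - {"xyz":[-0.6,-0.7,0.6],"turn":[0,0,0],"gripper":-0.4}
    - {"xyz":[-0.8,-0.9,0],"turn":[0,0,0],"gripper":-0.4}
    - {"xyz":[-0.8,-0.9,0],"turn":[0,0,0],"gripper":-0.4}
    - {"xyz":[-0.8,-0.9,0],"turn":[0,0,0],"gripper":-0.4}
    - {"xyz":[-0.8,-0.9,0],"turn":[0,0,0],"gripper":-0.4}
    - {"xyz":[-0.6,-0.7,0],"turn":[0,0,0],"gripper":-0.4}

```text
clock: 10.13
ee_pos: [456.4, 69.6, 140.0]
tcp_rot: [[-0.999, 0.03, 0.022], [0.03, 1.0, -0.0], [-0.022, 0.0, -1.0]]
wrist_force: [0.4, 0.2, -0.3]
opening: 59.8
```

```bash
python3 g.py 436 47 70 88.2; python3 -c "
from h import *
snap('wrist','w4.png')"
```

```text
units [-0.68 -0.75 -2.33] turn [ 0.   1.3 -0.1] j [  9.   6. -31.  53.  -0.  11.] F [ 0.4  0.2 -0.3] open 59.8
```

View pics/w4.png

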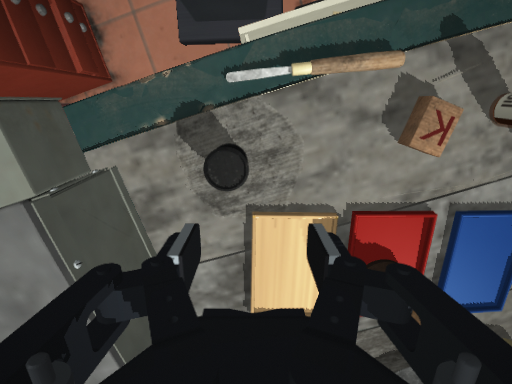

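The loupe top is centred at (227,164) and the red block top at about (437,126).

```bash
python3 -c "
from h import *
d=load('w4')
for uv,z in(((227,163.5),40),((227,167),20),((437,124),24)): print(onz(d,uv,z))"
```

```text
[435.50553275  47.59089497  40.        ]
[443.27460127  45.32783232  20.        ]
[406.07296953 246.20407933  24.        ]
```

Request:
drive_tool:
  targets:
    - {"xyz":[-0.3,-0.38,-0.6],"turn":[0,1.3,0],"gripper":-0.5}
    - {"xyz":[-0.3,-0.35,-0.8],"turn":[0,0,0],"gripper":-0.5}
    - {"xyz":[0,0,-0.8],"turn":[0,0,0],"gripper":-0.5}
    - {"xyz":[0,0,0],"turn":[0,0,0],"gripper":-0.5}

```text
clock: 10.52
ee_pos: [434.1, 42.5, 76.1]
tcp_rot: [[-0.999, 0.036, 0.004], [0.036, 0.999, -0.002], [-0.004, -0.002, -1.0]]
wrist_force: [-1.2, 0.1, 0.1]
opening: 64.2
```

```bash
python3 g.py 436 49 6 88.2
```

```text
units [ 0.06  0.22 -2.34] turn [0.1 0.2 0.2] j [  6.   8. -38.  44.  -0.   8.] F [-1.2  0.1  0.1] open 64.2
```

Request:
drive_tool:
  targets:
    - {"xyz":[0.05,0.17,-0.7],"turn":[0,0,0.2],"gripper":-0.5}
    - {"xyz":[0,0,-0.8],"turn":[0,0,0],"gripper":-0.5}
    - {"xyz":[0,0,-0.6],"turn":[0,0,0],"gripper":-0.5}
    - {"xyz":[0,0,0],"turn":[0,0,0],"gripper":-0.5}

```text
clock: 10.85
ee_pos: [439.1, 48.8, 15.6]
tcp_rot: [[-0.999, 0.032, 0.01], [0.032, 0.999, -0.001], [-0.01, -0.001, -1.0]]
wrist_force: [-1.2, -0.2, 0.3]
opening: 64.0
```

```bash
python3 g.py 436.5 47 6 88.2
```

```text
units [-0.09 -0.06 -0.32] turn [0.1 0.5 0. ] j [  6.  13. -41.  35.  -0.   8.] F [-1.2 -0.2  0.3] open 64.0
```

Request:
drive_tool:
  targets:
    - {"xyz":[-0.09,-0.04,-0.3],"turn":[0,0.5,0],"gripper":-0.3}
    - {"xyz":[0,0,-0.02],"turn":[0,0,0],"gripper":0.3}
    - {"xyz":[0,0,0],"turn":[0,0,0],"gripper":0.3}
    - {"xyz":[0,0,0],"turn":[0,0,0],"gripper":0.3}
    - {"xyz":[0,0,0],"turn":[0,0,0],"gripper":0.3}
    - {"xyz":[0,0,0],"turn":[0,0,0],"gripper":0.3}
  grip_force: 30

```text
clock: 11.35
ee_pos: [440.6, 48.8, 10.6]
tcp_rot: [[-1.0, 0.031, 0.006], [0.031, 1.0, -0.0], [-0.006, -0.0, -1.0]]
wrist_force: [-0.3, -0.4, -0.5]
opening: 40.1
```

Request:
drive_tool:
  targets:
    - {"xyz":[0,0,0.4],"turn":[0,0,0],"gripper":0.3}
    - {"xyz":[0,0,0.5],"turn":[0,0,0],"gripper":0.3}
    - {"xyz":[0.3,0.7,0],"turn":[0,0,0],"gripper":0.3}
    - {"xyz":[0.5,1,0],"turn":[0,0,0],"gripper":0.3}
    - {"xyz":[0.5,1,0],"turn":[0,0,0],"gripper":0.3}
    - {"xyz":[0.2,1,0],"turn":[0,0,0],"gripper":0.3}
    - {"xyz":[0,1,0],"turn":[0,0,0],"gripper":0.3}
    - {"xyz":[0,1,0],"turn":[0,0,0],"gripper":0.3}
    - {"xyz":[0,1,0],"turn":[0,0,0],"gripper":0.3}
    - {"xyz":[0,1,0],"turn":[0,0,0],"gripper":0.3}
    - {"xyz":[0.3,0.9,0],"turn":[0,0,0],"gripper":0.3}
    - {"xyz":[0.6,0.6,0],"turn":[0,0,0],"gripper":0.3}

```text
clock: 12.35
ee_pos: [513.5, 334.5, 44.8]
tcp_rot: [[-0.999, 0.039, 0.011], [0.039, 0.999, 0.0], [-0.011, 0.001, -1.0]]
wrist_force: [1.2, 0.3, -0.2]
opening: 40.1
```

```bash
python3 g.py 610 344.5 38 88.2
```

```text
units [ 3.22  0.33 -0.23] turn [-0.   0.6  0.4] j [ 33.  26. -16.  47.  -0.  36.] F [ 1.2  0.3 -0.2] open 40.1
```

Request:
drive_tool:
  targets:
    - {"xyz":[0.7,0.1,-0.05],"turn":[0,0.5,0.4],"gripper":0.3}
    - {"xyz":[0.8,0.1,-0.05],"turn":[0,0,0],"gripper":0.3}
    - {"xyz":[0.8,0.05,0],"turn":[0,0,0],"gripper":0.3}
    - {"xyz":[0.6,0,0],"turn":[0,0,0],"gripper":0.3}
    - {"xyz":[0.3,0,0],"turn":[0,0,0],"gripper":0.3}
    - {"xyz":[0,0,0],"turn":[0,0,0],"gripper":0.3}

```text
clock: 12.85
ee_pos: [616.0, 350.2, 43.7]
tcp_rot: [[-1.0, 0.024, 0.007], [0.024, 1.0, 0.004], [-0.007, 0.004, -1.0]]
wrist_force: [0.5, -0.4, -0.8]
opening: 40.0
```

```bash
python3 g.py 610 344.5 14 88.2;  python3 -c "
from h import *
snap('wrist','w5.png')"
```

```text
units [-0.2  -0.19 -0.99] turn [-0.2  0.4 -0.4] j [30. 36. -1. 53.  0. 31.] F [ 0.5 -0.4 -0.8] open 40.0
```

View pics/w5.png

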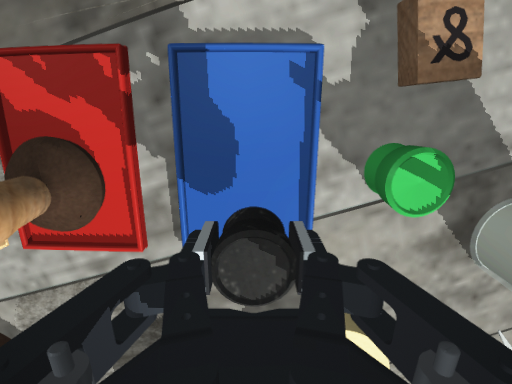

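The loupe is over the far half of the blue tray, and the dabber stands inside the red tray. I'm lowering the loupe.

Request:
drive_tool:
  targets:
    - {"xyz":[-0.2,-0.19,0],"turn":[-0.2,0.4,-0.3],"gripper":0.3}
    - {"xyz":[0,0,-0.4],"turn":[0,0,0],"gripper":0.3}
    - {"xyz":[0,0,-0.3],"turn":[0,0,0],"gripper":0.3}
    - {"xyz":[0,0,0],"turn":[0,0,0],"gripper":0.3}

```text
clock: 13.23
ee_pos: [605.3, 343.3, 21.2]
tcp_rot: [[-1.0, 0.029, -0.003], [0.029, 1.0, -0.0], [0.003, -0.0, -1.0]]
wrist_force: [-0.6, 0.6, -0.2]
opening: 39.9
```

```bash
python3 g.py 609 344.5 13.6 88.2
```

```text
units [ 0.12  0.04 -0.25] turn [ 0.  -0.2 -0.1] j [30. 36. -3. 51.  0. 31.] F [-0.6  0.6 -0.2] open 39.9
```

Request:
drive_tool:
  targets:
    - {"xyz":[0.12,0.04,-0.15],"turn":[0,0,0],"gripper":0.3}
    - {"xyz":[0,0,-0.09],"turn":[0,0,0],"gripper":0.3}
    - {"xyz":[0,0,-0.05],"turn":[0,0,0],"gripper":0.3}
    - {"xyz":[0,0,-0.03],"turn":[0,0,0],"gripper":0.3}

```text
clock: 13.57
ee_pos: [607.1, 344.3, 11.1]
tcp_rot: [[-1.0, 0.028, -0.005], [0.028, 1.0, -0.001], [0.005, -0.002, -1.0]]
wrist_force: [-5.0, -3.2, 15.4]
opening: 39.9
```

Request:
drive_tool:
  targets:
    - {"xyz":[0,0,0.05],"turn":[0,0,0],"gripper":0}
    - {"xyz":[0,0,0],"turn":[0,0,0],"gripper":-0.25}
    - {"xyz":[0,0,0],"turn":[0,0,0],"gripper":-0.25}
    - {"xyz":[0,0,0.4],"turn":[0,0,0],"gripper":-0.25}
    - {"xyz":[0,0,1],"turn":[0,0,0],"gripper":-0.25}
    - {"xyz":[0,0,1],"turn":[0,0,0],"gripper":-0.35}
    - {"xyz":[-0.6,0.6,0.9],"turn":[0,0,0],"gripper":-0.35}
    - {"xyz":[-0.7,0.8,0.2],"turn":[0,0,1.5],"gripper":-0.35}
    - {"xyz":[-0.7,0.8,0],"turn":[0,0,1.5],"gripper":-0.35}
    - {"xyz":[-0.7,0.8,0],"turn":[0,0,0],"gripper":-0.35}
    - {"xyz":[-0.5,0.6,0],"turn":[0,0,0],"gripper":-0.35}
    - {"xyz":[0,0,0],"turn":[0,0,0],"gripper":-0.35}

```text
clock: 14.57
ee_pos: [509.5, 455.7, 131.0]
tcp_rot: [[-1.0, -0.021, 0.0], [-0.021, 1.0, 0.004], [-0.0, 0.004, -1.0]]
wrist_force: [-0.5, -0.7, -0.2]
opening: 57.7
```

```bash
python3 g.py 502 460 60 91.3;  python3 -c "
from h import *
snap('wrist','w6.png')"
```

```text
units [-0.25  0.14 -2.37] turn [-0.2  0.   0.1] j [42. 30.  1. 62.  0. 41.] F [-0.5 -0.7 -0.2] open 57.7
```

View pics/w6.png

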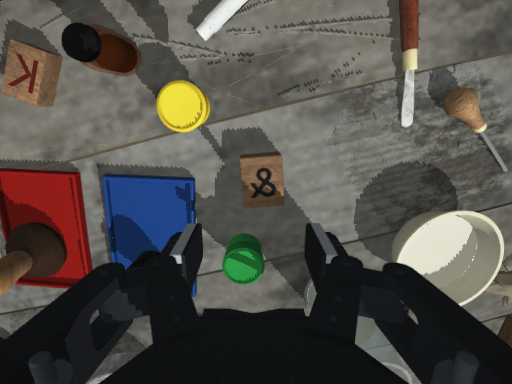

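The wrist view shows the black-marked block with its top-face corners near (241,158), (281,154), (285,204) and (245,207).

```bash
python3 - <<'E'
from h import *
d=load('w6'); f=d['frame']; h=cv2.cvtColor(f,cv2.COLOR_RGB2HSV).astype(int)
def r(m,x0,x1,y0,y1,z):
    k=np.zeros(f.shape[:2],np.uint8); k[y0:y1,x0:x1]=(m[y0:y1,x0:x1]*255); k=cv2.morphologyEx(k,cv2.MORPH_OPEN,np.ones((3,3)))
    c=max(cv2.findContours(k,0,1)[0],key=cv2.contourArea); w=np.array([onz(d,p[0],z)[:2] for p in c],np.float32)
    print(cv2.minAreaRect(c),cv2.minAreaRect(w))
r((h[...,0]<20)&(h[...,1]>75)&(h[...,2]>60),225,300,140,220,24)
r((h[...,0]<20)&(h[...,1]>75)&(h[...,2]>60),0,70,30,110,24)
print(onz(d,(84,43),76),[onz(d,(x,y),24)[:2].round(1).tolist() for x,y in((241,156),(281,153),(285,203),(245,206))])
E
```

```text
((261.6751403808594, 180.71450805664062), (50.95856857299805, 41.75190353393555), 86.3086166381836) ((505.4019775390625, 465.2754211425781), (49.90449905395508, 39.043209075927734), 6.129726409912109)
((30.695125579833984, 73.756103515625), (55.3156852722168, 60.134857177734375), 12.094757080078125) ((412.1396484375, 257.2005920410156), (50.307716369628906, 49.980804443359375), 70.46522521972656)
[397.98427626 340.31895907  76.        ] [[481.8, 445.2], [478.2, 482.0], [526.7, 488.3], [530.6, 449.6]]
```

Request:
drive_tool:
  targets:
    - {"xyz":[-0.25,0.15,-0.6],"turn":[0,0,0],"gripper":-0.35}
    - {"xyz":[0,0,-0.8],"turn":[0,0,0],"gripper":-0.35}
    - {"xyz":[0,0,-0.7],"turn":[0,0,0],"gripper":-0.35}
    - {"xyz":[0,0,0],"turn":[0,0,0],"gripper":-0.35}

```text
clock: 14.95
ee_pos: [506.6, 459.1, 71.1]
tcp_rot: [[-1.0, -0.02, 0.008], [-0.02, 1.0, 0.006], [-0.008, 0.006, -1.0]]
wrist_force: [-0.0, -0.5, -0.8]
opening: 57.8
```

```bash
python3 g.py 502 460 2 91.3
```

```text
units [-0.15  0.03 -2.3 ] turn [-0.4  0.5  0.1] j [42. 32. -3. 54. -0. 41.] F [-0.  -0.5 -0.8] open 57.8
```

Request:
drive_tool:
  targets:
    - {"xyz":[-0.1,0.12,-0.7],"turn":[-0.3,0.5,2.5],"gripper":-0.35}
    - {"xyz":[0,0,-0.8],"turn":[0,0,0],"gripper":-0.35}
    - {"xyz":[0,0,-0.5],"turn":[0,0,0],"gripper":-0.35}
    - {"xyz":[0,0,0],"turn":[0,0,0],"gripper":-0.35}

```text
clock: 15.28
ee_pos: [508.1, 460.5, 13.8]
tcp_rot: [[-0.998, -0.061, 0.003], [-0.061, 0.998, 0.002], [-0.003, 0.002, -1.0]]
wrist_force: [0.2, -0.3, 0.1]
opening: 57.5
```

```bash
python3 g.py 504 463 2 94
```

```text
units [-0.14  0.08 -0.39] turn [-0.1  0.1  0.5] j [42. 35. -6. 49. -0. 39.] F [ 0.2 -0.3  0.1] open 57.5
```

Request:
drive_tool:
  targets:
    - {"xyz":[-0.14,0.08,-0.3],"turn":[0,0,0.4],"gripper":-0.3}
    - {"xyz":[0,0,-0.05],"turn":[0,0,0],"gripper":-0.1}
    - {"xyz":[0,0,0],"turn":[0,0,0],"gripper":0.3}
    - {"xyz":[0,0,0],"turn":[0,0,0],"gripper":0.3}
    - {"xyz":[0,0,0],"turn":[0,0,0],"gripper":0.3}
    - {"xyz":[0,0,0],"turn":[0,0,0],"gripper":0.3}

```text
clock: 15.78
ee_pos: [507.9, 463.6, 9.0]
tcp_rot: [[-0.998, -0.066, 0.008], [-0.066, 0.998, 0.006], [-0.008, 0.005, -1.0]]
wrist_force: [0.5, -0.2, -0.3]
opening: 39.1
```

```bash
python3 g.py 504 463 30 94;  python3 -c "
from h import *
snap('wrist','w7.png');snap('scene','s7.png')
cv2.imwrite('pics/c7.png',np.vstack([cv2.imread('pics/w7.png')[120:330,100:400],cv2.resize(cv2.imread('pics/s7.png')[160:265,110:260],(300,210))]))"
```

```text
units [-0.13 -0.02  0.7 ] turn [-0.3  0.4  0.2] j [42. 36. -6. 48. -0. 39.] F [ 0.5 -0.2 -0.3] open 39.1
```

View pics/c7.png

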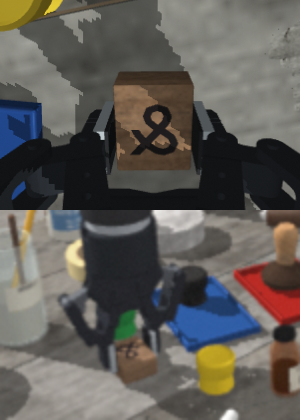

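The block is gripped but the fingers sit high. I'll regrip about 7 mm lower.

Request:
drive_tool:
  targets:
    - {"xyz":[0,0,0],"turn":[0,0,0],"gripper":-0.1}
    - {"xyz":[-0.08,0,-0.22],"turn":[-0.3,0.4,0],"gripper":-0.1}
    - {"xyz":[0,0,-0.06],"turn":[0,0,0],"gripper":0.3}
    - {"xyz":[0,0,-0.03],"turn":[0,0,0],"gripper":0.3}
    - {"xyz":[0,0,-0.03],"turn":[0,0,0],"gripper":0.3}
    - {"xyz":[0,0,-0.02],"turn":[0,0,0],"gripper":0.3}
  grip_force: 40

```text
clock: 16.38
ee_pos: [506.1, 464.5, 1.6]
tcp_rot: [[-0.998, -0.066, 0.003], [-0.066, 0.998, 0.001], [-0.003, 0.001, -1.0]]
wrist_force: [-0.5, -1.0, 4.1]
opening: 39.3
```

Request:
drive_tool:
  targets:
    - {"xyz":[0,0,0.4],"turn":[0,0,0],"gripper":0.3}
    - {"xyz":[0,0,0.8],"turn":[0,0,0],"gripper":0.3}
    - {"xyz":[-0.3,-0.5,0.6],"turn":[0,0,-1.5],"gripper":0.3}
    - {"xyz":[-0.5,-0.9,0],"turn":[0,0,-1.5],"gripper":0.3}
    - {"xyz":[0,-1,0],"turn":[0,0,-1.5],"gripper":0.3}
    - {"xyz":[0,-1,0],"turn":[0,0,-1],"gripper":0.3}
    - {"xyz":[0,-1,0],"turn":[0,0,0],"gripper":0.3}
    - {"xyz":[0,-1,0],"turn":[0,0,0],"gripper":0.3}
    - {"xyz":[0,-1,0],"turn":[0,0,0],"gripper":0.3}
    - {"xyz":[0,-1,0],"turn":[0,0,0],"gripper":0.3}
    - {"xyz":[0,-1,0],"turn":[0,0,0],"gripper":0.3}
    - {"xyz":[0,-1,0],"turn":[0,0,0],"gripper":0.3}

```text
clock: 17.38
ee_pos: [479.7, 179.1, 62.4]
tcp_rot: [[-1.0, 0.023, 0.006], [0.023, 1.0, 0.006], [-0.006, 0.006, -1.0]]
wrist_force: [-0.5, 0.8, -0.3]
opening: 39.2
```

```bash
python3 g.py 599 111 35 88.2
```

```text
units [ 3.98 -2.27 -0.91] turn [-0.3  0.4 -0.5] j [ 20.  16. -29.  44.   0.  22.] F [-0.5  0.8 -0.3] open 39.2
```

Request:
drive_tool:
  targets:
    - {"xyz":[0,-0.9,-0.2],"turn":[-0.3,0.4,-0.5],"gripper":0.3}
    - {"xyz":[0.4,-0.9,-0.2],"turn":[0,0,0],"gripper":0.3}
    - {"xyz":[0.8,-0.45,-0.2],"turn":[0,0,0],"gripper":0.3}
    - {"xyz":[0.8,0,-0.1],"turn":[0,0,0],"gripper":0.3}
    - {"xyz":[0.8,0,0],"turn":[0,0,0],"gripper":0.3}
    - {"xyz":[0.7,0,0],"turn":[0,0,0],"gripper":0.3}
    - {"xyz":[0.4,0,0],"turn":[0,0,0],"gripper":0.3}
    - {"xyz":[0,0,0],"turn":[0,0,0],"gripper":0.3}

```text
clock: 18.05
ee_pos: [599.5, 100.1, 44.6]
tcp_rot: [[-0.999, 0.041, -0.001], [0.041, 0.999, -0.002], [0.001, -0.002, -1.0]]
wrist_force: [-0.1, -0.2, 0.2]
opening: 39.1
```

```bash
python3 g.py 599 111 4.6 88.2;  python3 -c "
from h import *
snap('wrist','w8.png')"
```

```text
units [-0.02  0.36 -1.33] turn [ 0.1 -0.1  0.5] j [ 10.  26. -16.  48.  -0.  12.] F [-0.1 -0.2  0.2] open 39.1
```

View pics/w8.png

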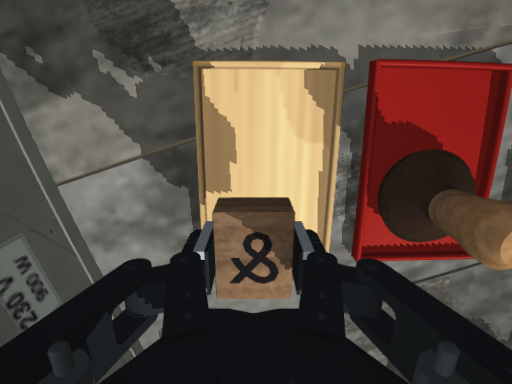

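The block is over the wooden tray but off-centre: the tray mid column is 269 and the block's is 254. I'll compute the centreline.

```bash
python3 -c "
from h import *
d=load('w8')
for uv,z in(((193,62),10),((345,62),10),((199,190),10),((336,190),10),((214,208),62),((293,208),62),((360,63),10),((510,66),10),((428,196),30)): print(uv,onz(d,uv,z).round(1))"
```

```text
(193, 62) [500.8  68.5  10. ]
(345, 62) [504.2 160.3  10. ]
(199, 190) [581.2  65.   10. ]
(336, 190) [584.9 157.8  10. ]
(214, 208) [575.6  82.9  62. ]
(293, 208) [577.1 121.2  62. ]
(360, 63) [504.9 169.6  10. ]
(510, 66) [507.1 268.1  10. ]
(428, 196) [584.9 209.4  30. ]
```

Request:
drive_tool:
  targets:
    - {"xyz":[0,0.35,0],"turn":[0,0,0.4],"gripper":0.3}
    - {"xyz":[0,0,-0.4],"turn":[0,0,0],"gripper":0.3}
    - {"xyz":[0,0,-0.45],"turn":[0,0,0],"gripper":0.3}
    - {"xyz":[0,0,0],"turn":[0,0,0],"gripper":0.3}

```text
clock: 18.43
ee_pos: [595.1, 112.7, 18.0]
tcp_rot: [[-0.999, 0.031, -0.003], [0.031, 1.0, -0.001], [0.003, -0.001, -1.0]]
wrist_force: [-1.5, -0.0, -0.3]
opening: 39.4
```

```bash
python3 g.py 599 110.7 4.6 88.2
```

```text
units [ 0.13 -0.07 -0.45] turn [ 0.1 -0.2  0. ] j [ 11.  28. -18.  45.  -0.  13.] F [-1.5 -0.  -0.3] open 39.4
```

Request:
drive_tool:
  targets:
    - {"xyz":[0.15,-0.06,-0.2],"turn":[0,0,0],"gripper":0.3}
    - {"xyz":[0,0,-0.2],"turn":[0,0,0],"gripper":0.3}
    - {"xyz":[0,0,-0.03],"turn":[0,0,0],"gripper":0.3}

```text
clock: 18.68
ee_pos: [597.9, 111.7, 4.4]
tcp_rot: [[-1.0, 0.029, -0.005], [0.029, 1.0, -0.002], [0.005, -0.002, -1.0]]
wrist_force: [-4.2, -1.1, 11.0]
opening: 39.2
```

Request:
drive_tool:
  targets:
    - {"xyz":[0,0,0.04],"turn":[0,0,0],"gripper":0}
    - {"xyz":[0,0,0],"turn":[0,0,0],"gripper":-0.1}
    - {"xyz":[0,0,0],"turn":[0,0,0],"gripper":-0.1}
    - {"xyz":[0,0,0.5],"turn":[0,0,0],"gripper":-0.1}
    - {"xyz":[0,0,1],"turn":[0,0,0],"gripper":-0.3}
    - {"xyz":[-0.5,0,1],"turn":[0,0,-4],"gripper":-0.3}
    - {"xyz":[-1,0.3,0.6],"turn":[0,0,-5],"gripper":-0.3}
    - {"xyz":[-1,0.5,0],"turn":[0,0,-5],"gripper":-0.3}
    - {"xyz":[-1,0.7,0],"turn":[0,0,-5],"gripper":-0.3}
    - {"xyz":[-1,0.9,0],"turn":[0,0,0],"gripper":-0.3}
    - {"xyz":[-1,0.9,0],"turn":[0,0,0],"gripper":-0.3}
    - {"xyz":[-0.8,0.8,0],"turn":[0,0,0],"gripper":-0.3}

```text
clock: 19.68
ee_pos: [406.9, 233.5, 103.0]
tcp_rot: [[-0.925, 0.381, 0.002], [0.381, 0.925, 0.004], [0.0, 0.004, -1.0]]
wrist_force: [-0.3, 0.8, 0.3]
opening: 55.4
```

```bash
python3 g.py 406.5 246.5 40 69.1; python3 - <<'E'
from h import *
d=snap('wrist','w9.png'); f=d['frame']; h=cv2.cvtColor(f,cv2.COLOR_RGB2HSV).astype(int)
p=proj(d,(407,246.5,24)); print(p)
f2=f.copy(); cv2.circle(f2,tuple(int(v) for v in p),3,(0,255,0),-1)
cv2.imwrite('pics/w9m.png',cv2.cvtColor(f2,cv2.COLOR_RGB2BGR))
E
```

```text
units [-0.01  0.43 -2.1 ] turn [-0.2  0.1  1.5] j [ 30.   9. -32.  49.   0.  52.] F [-0.3  0.8  0.3] open 55.4
[265.87070816 188.97183225]
```

View pics/w9m.png

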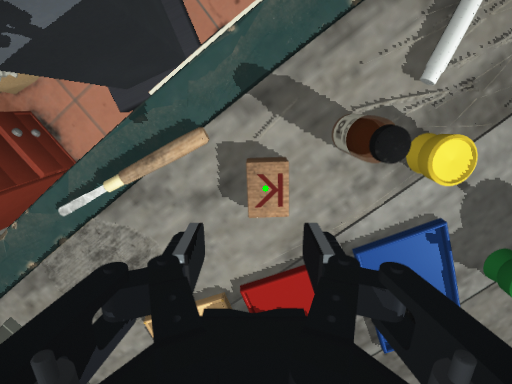

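The red-marked block's top face is centred at (268,190) and lines up with the jaws. It sits about 2 mm from my estimate.

Request:
drive_tool:
  targets:
    - {"xyz":[0,0.5,-0.6],"turn":[0,0,0.5],"gripper":-0.3}
    - {"xyz":[0,0,-0.8],"turn":[0,0,0],"gripper":-0.3}
    - {"xyz":[0,0,-0.8],"turn":[0,0,0],"gripper":-0.3}
    - {"xyz":[0,0,-0.4],"turn":[0,0,0],"gripper":-0.3}
    - {"xyz":[0,0,0],"turn":[0,0,0],"gripper":-0.3}

```text
clock: 20.15
ee_pos: [401.4, 257.4, 25.6]
tcp_rot: [[-0.933, 0.36, 0.005], [0.36, 0.933, 0.012], [-0.0, 0.013, -1.0]]
wrist_force: [-0.5, -0.2, -0.8]
opening: 55.5
```

```bash
python3 g.py 408 248.5 2 68.3
```

```text
units [ 0.22 -0.3  -0.79] turn [-0.7  0.3 -0.6] j [ 32.  15. -36.  38.   0.  53.] F [-0.5 -0.2 -0.8] open 55.5
```

Request:
drive_tool:
  targets:
    - {"xyz":[0.22,-0.28,0.1],"turn":[-0.7,0.3,-0.6],"gripper":-0.3}
    - {"xyz":[0,0,-0.3],"turn":[0,0,0],"gripper":-0.3}
    - {"xyz":[0,0,-0.3],"turn":[0,0,0],"gripper":-0.3}
    - {"xyz":[0,0,0],"turn":[0,0,0],"gripper":-0.3}

```text
clock: 20.48
ee_pos: [410.5, 248.5, 11.5]
tcp_rot: [[-0.929, 0.371, 0.001], [0.371, 0.929, -0.001], [-0.002, -0.0, -1.0]]
wrist_force: [-0.6, -0.1, 0.2]
opening: 55.4
```

```bash
python3 g.py 408 248.5 2 68.3
```

```text
units [-0.08  0.   -0.32] turn [0.  0.1 0.1] j [ 31.  17. -36.  37.  -0.  53.] F [-0.6 -0.1  0.2] open 55.4
```

Request:
drive_tool:
  targets:
    - {"xyz":[-0.08,0,-0.28],"turn":[0,0,0],"gripper":-0.2}
    - {"xyz":[0,0,-0.05],"turn":[0,0,0],"gripper":0}
    - {"xyz":[0,0,-0.03],"turn":[0,0,0],"gripper":0.4}
    - {"xyz":[0,0,-0.03],"turn":[0,0,0],"gripper":0.4}
    - {"xyz":[0,0,-0.03],"turn":[0,0,0],"gripper":0.4}
    - {"xyz":[0,0,-0.02],"turn":[0,0,0],"gripper":0.4}
  grip_force: 40

```text
clock: 20.98
ee_pos: [409.3, 248.7, 1.0]
tcp_rot: [[-0.928, 0.372, 0.004], [0.372, 0.928, 0.001], [-0.004, 0.002, -1.0]]
wrist_force: [-0.6, -0.4, 3.0]
opening: 35.4
```

Request:
drive_tool:
  targets:
    - {"xyz":[0,0,0.4],"turn":[0,0,0],"gripper":0.4}
    - {"xyz":[0,0,0.7],"turn":[0,0,4],"gripper":0.4}
    - {"xyz":[0.3,-0.4,0],"turn":[0,0,4],"gripper":0.4}
    - {"xyz":[0.6,-0.7,0],"turn":[0,0,4],"gripper":0.4}
    - {"xyz":[0.7,-0.8,0],"turn":[0,0,4],"gripper":0.4}
    - {"xyz":[0.7,-0.8,0],"turn":[0,0,4],"gripper":0.4}
    - {"xyz":[0.7,-0.8,0],"turn":[0,0,0],"gripper":0.4}
    - {"xyz":[0.7,-0.6,0],"turn":[0,0,0],"gripper":0.4}
    - {"xyz":[0.5,-0.4,0],"turn":[0,0,0],"gripper":0.4}
    - {"xyz":[0,0,0],"turn":[0,0,0],"gripper":0.4}

```text
clock: 21.82
ee_pos: [539.9, 108.8, 37.5]
tcp_rot: [[-1.0, 0.007, 0.008], [0.007, 1.0, 0.003], [-0.008, 0.003, -1.0]]
wrist_force: [0.9, 0.0, -0.4]
opening: 34.6
```

```bash
python3 g.py 538 113 30 88.2
```

```text
units [-0.06  0.14 -0.25] turn [-0.1  0.4 -1.4] j [ 11.  21. -25.  43.   0.  12.] F [ 0.9  0.  -0.4] open 34.6
```

Request:
drive_tool:
  targets:
    - {"xyz":[-0.06,0.14,-0.2],"turn":[0,0.4,-1.3],"gripper":0.4}
    - {"xyz":[0,0,-0.4],"turn":[0,0,0],"gripper":0.4}
    - {"xyz":[0,0,-0.15],"turn":[0,0,0],"gripper":0.4}
    - {"xyz":[0,0,0],"turn":[0,0,0],"gripper":0.4}

```text
clock: 22.15
ee_pos: [538.5, 112.7, 14.6]
tcp_rot: [[-0.999, 0.034, 0.001], [0.034, 0.999, 0.004], [-0.001, 0.004, -1.0]]
wrist_force: [-0.0, -0.5, -0.8]
opening: 35.3
```

```bash
python3 g.py 538 113 4 88.2; python3 -c "
from h import *
snap('wrist','w10.png')"
```

```text
units [-0.02  0.01 -0.35] turn [-0.2  0.1  0.1] j [ 12.  23. -26.  41.   0.  14.] F [-0.  -0.5 -0.8] open 35.3
```

View pics/w10.png

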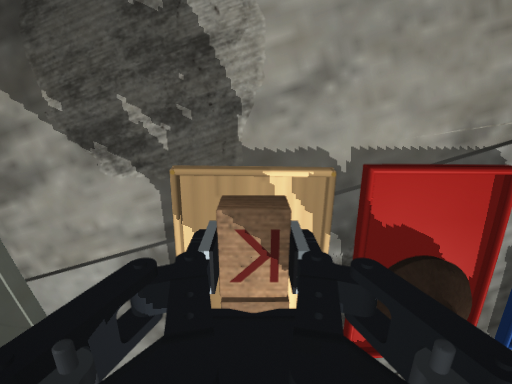

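The red block is centred in the tray, with the near rim at row 168 and a gap to the dark block behind it at about row 302. I'm lowering it.

Request:
drive_tool:
  targets:
    - {"xyz":[0,0,-0.2],"turn":[-0.2,0,0],"gripper":0.4}
    - {"xyz":[0,0,-0.15],"turn":[0,0,0],"gripper":0.4}
    - {"xyz":[0,0,-0.03],"turn":[0,0,0],"gripper":0.4}

```text
clock: 22.45
ee_pos: [538.4, 113.6, 4.0]
tcp_rot: [[-0.999, 0.032, 0.003], [0.032, 0.999, -0.0], [-0.003, -0.0, -1.0]]
wrist_force: [-2.9, -2.0, 8.9]
opening: 35.4
```

Request:
drive_tool:
  targets:
    - {"xyz":[0,0,0.04],"turn":[0,0,0],"gripper":0.1}
    - {"xyz":[0,0,0],"turn":[0,0,0],"gripper":-0.05}
    - {"xyz":[0,0,0],"turn":[0,0,0],"gripper":-0.05}
    - {"xyz":[0,0,0.6],"turn":[0,0,0],"gripper":-0.05}
    - {"xyz":[0,0,1],"turn":[0,0,0],"gripper":-0.3}
    - {"xyz":[-0.4,0.7,1],"turn":[0,0,0],"gripper":-0.3}
    - {"xyz":[-0.8,1,1],"turn":[0,0,0],"gripper":-0.3}
    - {"xyz":[-0.8,1,0.5],"turn":[0,0,0],"gripper":-0.3}
    - {"xyz":[-0.8,1,0],"turn":[0,0,0],"gripper":-0.3}
    - {"xyz":[-0.8,1,0],"turn":[0,0,0],"gripper":-0.3}
    - {"xyz":[-0.6,1,0],"turn":[0,0,0],"gripper":-0.3}
    - {"xyz":[-0.3,0.9,0],"turn":[0,0,0],"gripper":-0.3}

```text
clock: 23.45
ee_pos: [402.8, 311.6, 132.6]
tcp_rot: [[-0.999, 0.044, 0.007], [0.044, 0.999, 0.004], [-0.007, 0.004, -1.0]]
wrist_force: [0.5, -0.4, 1.0]
opening: 55.6
```

```bash
python3 g.py 394 334 100 88.2; python3 - <<'E'
from h import *
d=snap('wrist','w11.png'); f=d['frame']; f2=f.copy()
for P in((394,334,78),(394,334,55)):
    p=proj(d,P); print(p); cv2.circle(f2,tuple(int(v) for v in p),2,(0,255,0),-1)
cv2.imwrite('pics/w11m.png',cv2.cvtColor(f2,cv2.COLOR_RGB2BGR))
E
```

```text
units [-0.29  0.75 -1.09] turn [-0.2  0.4  0.7] j [ 38.  12. -24.  53.  -0.  40.] F [ 0.5 -0.4  1. ] open 55.6
[280.90365441 190.95850565]
[278.0550104  182.83491057]
```

View pics/w11m.png

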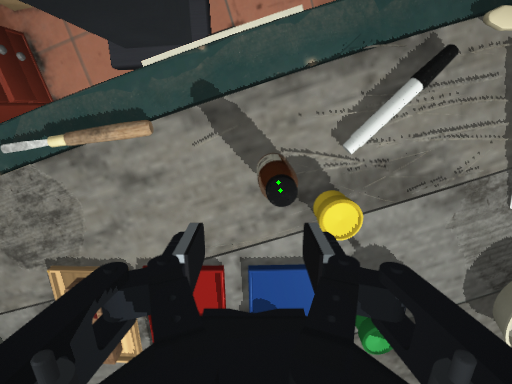

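The cap is centred at (282,191), matching my projected marker (281,191). I'm moving over it and down.

Request:
drive_tool:
  targets:
    - {"xyz":[-0.29,0.75,-0.3],"turn":[0,0.4,0.6],"gripper":-0.3}
    - {"xyz":[0,0,-0.5],"turn":[0,0,0],"gripper":-0.3}
    - {"xyz":[0,0,0],"turn":[0,0,0],"gripper":-0.3}

```text
clock: 23.75
ee_pos: [392.7, 343.6, 110.1]
tcp_rot: [[-1.0, 0.023, 0.003], [0.023, 1.0, 0.011], [-0.003, 0.011, -1.0]]
wrist_force: [-0.4, -0.2, -0.3]
opening: 55.9
```

```bash
python3 g.py 394 334 17 88.2
```

```text
units [ 0.04 -0.32 -3.1 ] turn [-0.6  0.2 -0.5] j [ 41.  14. -25.  51.   0.  42.] F [-0.4 -0.2 -0.3] open 55.9
```

Request:
drive_tool:
  targets:
    - {"xyz":[0.04,-0.3,-0.1],"turn":[-0.6,0.2,-0.5],"gripper":-0.3}
    - {"xyz":[0,0,-0.6],"turn":[0,0,0],"gripper":-0.3}
    - {"xyz":[0,0,-0.6],"turn":[0,0,0],"gripper":-0.3}
    - {"xyz":[0,0,0],"turn":[0,0,0],"gripper":-0.3}

```text
clock: 24.08
ee_pos: [395.7, 332.2, 72.2]
tcp_rot: [[-0.999, 0.035, 0.001], [0.035, 0.999, -0.0], [-0.002, -0.0, -1.0]]
wrist_force: [-0.2, -1.1, -0.4]
opening: 55.3
```

```bash
python3 g.py 394 334 17 88.2
```

```text
units [-0.06  0.06 -1.84] turn [0.  0.1 0.2] j [ 40.  16. -27.  46.  -0.  42.] F [-0.2 -1.1 -0.4] open 55.3
```

Request:
drive_tool:
  targets:
    - {"xyz":[-0.05,0.06,-0.6],"turn":[0,0,0],"gripper":-0.3}
    - {"xyz":[0,0,-0.7],"turn":[0,0,0],"gripper":-0.3}
    - {"xyz":[0,0,-0.5],"turn":[0,0,0],"gripper":-0.3}
    - {"xyz":[0,0,-0.05],"turn":[0,0,0],"gripper":-0.1}
    - {"xyz":[0,0,-0.02],"turn":[0,0,0],"gripper":0.5}
    - {"xyz":[0,0,-0.02],"turn":[0,0,0],"gripper":0.5}
    - {"xyz":[0,0,-0.02],"turn":[0,0,0],"gripper":0.5}
    - {"xyz":[0,0,-0.02],"turn":[0,0,0],"gripper":0.5}
    - {"xyz":[0,0,-0.02],"turn":[0,0,0],"gripper":0.5}
  grip_force: 35

```text
clock: 24.83
ee_pos: [401.0, 330.6, 20.8]
tcp_rot: [[-0.999, 0.045, 0.008], [0.045, 0.999, 0.001], [-0.007, 0.002, -1.0]]
wrist_force: [-0.3, 0.4, 0.1]
opening: 32.9
```

```bash
python3 g.py 546 346 40 88.2
```

```text
units [4.83 0.51 0.64] turn [-0.1  0.4  0.8] j [ 40.  20. -30.  39.  -0.  42.] F [-0.3  0.4  0.1] open 32.9
```

The grip is 7 mm off the bottle's axis, so I'll regrip centred.

Request:
drive_tool:
  targets:
    - {"xyz":[0,0,0],"turn":[0,0,0],"gripper":0}
    - {"xyz":[-0.22,0.05,-0.05],"turn":[0,0.4,0.5],"gripper":0}
    - {"xyz":[-0.03,0,-0.02],"turn":[0,0,0],"gripper":0.5}
    - {"xyz":[-0.03,0,-0.02],"turn":[0,0,0],"gripper":0.5}
    - {"xyz":[-0.02,0,-0.02],"turn":[0,0,0],"gripper":0.5}
    - {"xyz":[0,0,-0.02],"turn":[0,0,0],"gripper":0.5}

```text
clock: 25.33
ee_pos: [394.1, 333.1, 20.2]
tcp_rot: [[-0.999, 0.035, 0.007], [0.035, 0.999, 0.002], [-0.007, 0.002, -1.0]]
wrist_force: [-2.1, -0.8, 5.9]
opening: 32.6
```

```bash
python3 g.py 546 346 45 88.2
```

```text
units [5.06 0.43 0.83] turn [-0.1  0.4  0.2] j [ 40.  19. -31.  39.  -0.  42.] F [-2.1 -0.8  5.9] open 32.6
```

Request:
drive_tool:
  targets:
    - {"xyz":[0,0,0.4],"turn":[0,0,0],"gripper":0.5}
    - {"xyz":[0,0,0.4],"turn":[0,0,0],"gripper":0.5}
    - {"xyz":[0.6,0.1,0],"turn":[0,0,0],"gripper":0.5}
    - {"xyz":[0.8,0.1,0],"turn":[0,0,0],"gripper":0.5}
    - {"xyz":[0.8,0.1,0],"turn":[0,0,0],"gripper":0.5}
    - {"xyz":[0.8,0.1,0],"turn":[0,0,0],"gripper":0.5}
    - {"xyz":[0.8,0,0],"turn":[0,0,0],"gripper":0.5}
    - {"xyz":[0.7,0,0],"turn":[0,0,0],"gripper":0.5}
    - {"xyz":[0.4,0,0],"turn":[0,0,0],"gripper":0.5}
    - {"xyz":[0,0,0],"turn":[0,0,0],"gripper":0.5}

```text
clock: 26.17
ee_pos: [542.2, 345.2, 43.9]
tcp_rot: [[-1.0, 0.029, 0.003], [0.029, 1.0, -0.001], [-0.003, -0.001, -1.0]]
wrist_force: [0.4, 0.8, -0.1]
opening: 32.8
```

```bash
python3 g.py 543 346 23.2 88.2
```

```text
units [ 0.03  0.03 -0.69] turn [ 0.1  0.2 -0.2] j [ 33.  30. -11.  49.  -0.  34.] F [ 0.4  0.8 -0.1] open 32.8
```

Request:
drive_tool:
  targets:
    - {"xyz":[0.05,0.03,-0.35],"turn":[0,0,0],"gripper":0.5}
    - {"xyz":[0.05,0,-0.25],"turn":[0,0,0],"gripper":0.5}
    - {"xyz":[0,0,0],"turn":[0,0,0],"gripper":0.5}

```text
clock: 26.42
ee_pos: [543.7, 346.0, 23.4]
tcp_rot: [[-1.0, 0.028, 0.001], [0.028, 1.0, -0.001], [-0.002, -0.001, -1.0]]
wrist_force: [0.5, -0.1, 0.2]
opening: 32.4
```

Request:
drive_tool:
  targets:
    - {"xyz":[0,0,-0.05],"turn":[0,0,0],"gripper":0.5}
    - {"xyz":[0,0,-0.05],"turn":[0,0,0],"gripper":0.5}

```text
clock: 26.58
ee_pos: [543.7, 346.0, 23.0]
tcp_rot: [[-1.0, 0.027, 0.004], [0.027, 1.0, -0.002], [-0.004, -0.002, -1.0]]
wrist_force: [-2.4, -3.1, 14.1]
opening: 32.9
```

Firm contact. I'm releasing, going straight up, then away to clear the view.

Request:
drive_tool:
  targets:
    - {"xyz":[0,0,0.04],"turn":[0,0,0],"gripper":0.1}
    - {"xyz":[0,0,0],"turn":[0,0,0],"gripper":-0.1}
    - {"xyz":[0,0,0],"turn":[0,0,0],"gripper":-0.1}
    - {"xyz":[0,0,0.5],"turn":[0,0,0],"gripper":-0.1}
    - {"xyz":[0,0,1],"turn":[0,0,0],"gripper":-0.1}
    - {"xyz":[0,0,1],"turn":[0,0,0],"gripper":-0.1}
    - {"xyz":[0,0,1],"turn":[0,0,0],"gripper":-0.1}
    - {"xyz":[0,0,1],"turn":[0,0,0],"gripper":-0.1}
    - {"xyz":[-0.7,0.7,1],"turn":[0,0,0],"gripper":-0.1}
    - {"xyz":[-0.7,1,0],"turn":[0,0,0],"gripper":-0.1}
    - {"xyz":[-0.7,1,0],"turn":[0,0,0],"gripper":-0.1}
    - {"xyz":[-0.4,0.8,0],"turn":[0,0,0],"gripper":-0.1}

```text
clock: 27.58
ee_pos: [459.6, 446.9, 192.8]
tcp_rot: [[-0.999, 0.033, -0.005], [0.033, 0.999, -0.007], [0.004, -0.007, -1.0]]
wrist_force: [0.1, -0.3, -0.3]
opening: 47.0
```

```bash
python3 g.py 543 346 23.2 88.2; python3 -c "
from h import *
snap('top','t9.png');snap('scene','s9.png')
cv2.imwrite('pics/c9.png',np.vstack([cv2.resize(cv2.imread('pics/t9.png')[105:240,180:380],(440,297)),cv2.resize(cv2.imread('pics/s9.png')[150:260,150:380],(600,287))[:,:440]]))"
```

```text
units [ 2.78 -3.36 -5.65] turn [ 0.4 -0.3  0.1] j [44. 24.  0. 67. -0. 46.] F [ 0.1 -0.3 -0.3] open 47.0
```

View pics/c9.png

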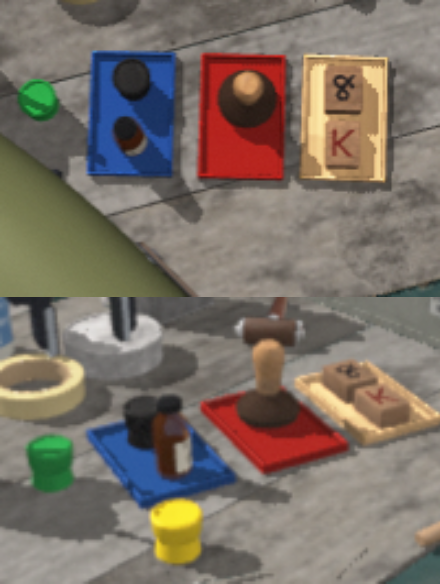

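All five things stand in their trays and look upright and separate. One numeric check, then I hand in.

```bash
python3 - <<'E'
from h import *
d=load('t9'); T={'b':(576.7,345.5),'r':(572.3,224),'w':(570.3,112)}
a=np.radians(-1.8); R=np.array([[np.cos(a),np.sin(a)],[-np.sin(a),np.cos(a)]])
for n,t,uv,z in(('loupe','b',(132,77),43),('cap','b',(128,132),79),('pad','r',(247,98),23),('knob','r',(247,86),77),('dark','w',(344,88),27),('red','w',(342,143),27)):
    w=onz(d,(uv[0]/2.2+180,uv[1]/2.2+105),z)[:2]; print(n,w.round(1),'local',(R@(w-T[t])).round(1))
sign_off()
E
```

```text
loupe [608.2 341.3] local [31.7 -3.2]
cap [541.1 342.1] local [-35.5  -4.5]
pad [588.2 216.6] local [16.2 -6.9]
knob [589.4 217.7] local [17.3 -5.7]
dark [597.8 110.5] local [27.5 -0.6]
red [536.8 114.2] local [-33.5   1.1]
the job is handed in; nothing more can be done
```

All five things are in their trays, set down and released, and the job is handed in at about 28 s on the robot's clock. The arm was clear of everything, and the green and yellow look-alikes were left alone.

Offsets from each tray's centre, measured in the final top picture:

| Thing | Tray | Along (mm) | Limit | Across (mm) | Limit |
|---|---|---|---|---|---|
| Black loupe | blue | +32 | ±52 | -3 | ±32 |
| Dropper bottle | blue | -35 | ±56 | -5 | ±34 |
| Ink dabber | red | +16 | ±52 | -7 | ±30 |
| Dark-marked block | wood | +28 | ±48 | -1 | ±30 |
| Red-marked block | wood | -33 | ±48 | +1 | ±30 |

- **Upright and flat:** the top and scene pictures show all five upright, separate and off the rims. I felt floor contact of 5–15 N before each release. I did not measure tilt or resting height from the pictures.
- **What went wrong:** the arm drifted a few millimetres between moves. Because of that I regripped the dabber twice, and the dark block and bottle once each. One dabber grip pressed on its leather pad with about 13 N.
- **Where measurements disagreed:** the wrist and top cameras differed by up to about 7 mm for far things. I checked from nearer before most grasps and placements.

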